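# Key a drill bush into the inclined jig and lock it

### The arm

A 6-joint arm with a two-finger parallel gripper is mounted at the origin on the work surface; the furniture and walls round the work are solid. World frame = base frame: x ahead of the robot, y to its left, z up, the work surface at z = 0. Lengths are in m, angles in rad, forces in N, time in s.
With the tool pointing down it reaches from about 0.375 to 0.9 m from the base axis. Payload 3.1 kg.
Tool frame: the origin (TCP) lies at the very end of the fingers, on their centre line; the grasp point (between the pads) lies 19 mm behind it; z points along the fingers, y is the line along which they close (so a half turn about z gives the same grasp; the last joint's range is limited). The gripper opens to 85 mm and grips with 20 to 120 N. Pads are 22 mm wide; open, the fingers measure 114 mm over their backs; the gripper's body (76 mm by 85 mm) begins 54 mm behind the grasp point. The pads swing forward as they close: fully open they stand 13 mm farther back than shut.
Start: joints at [-1.323, 0.527, 1.433, -0, 1.181, -0.178], TCP at [0.259, -0.569, 0.202] pointing down, gripper open.
Joint ranges: [-3.08, 3.08], [-0.75, 2.2], [0.22, 2.44], [-1.43, 4.57], [0, 2.65], [-2.85, 2.85]. Speed limits (rad/s): [2.79, 2.79, 3.14, 3.14, 3.14, 3.14].

### API

Orientations are given as a unit quaternion [x, y, z, w].
In Python, from station import sense, snapshot, camera_params, sign_off gives the robot as it stands.
- The arm moves only by the shell command python3 -m handwheel 'ROWS' [OPENING] [FORCE]. ROWS is JSON, a list that holds one entry, the list of rows, each a list of 4 numbers: the shift along the tool's x, y, z in units of 25 mm (1.0 is 25 mm), then the turn about the tool's z in units of 6 degrees (1.0 is 6 degrees). A call has 1 to 20 rows; each row shifts and turns the commanded pose from where the row before left it, along the tool's axes as they then stand; what a row does not reach is not made up. A row lasts 1/8 s, in which the tool goes at most 62.5 mm and 10.7 degrees, less where a joint would pass 70% of its speed; a pose out of reach is approached as far as the arm can. A call is refused whole if a number of a shift passes 1 or a number of a turn 1, either way. A call with a gripper value outside its range is refused whole. OPENING is the finger opening in mm, from 0 to 85.4, set as the call begins (- or left out, the last holds). The fingers move at their own pace and stop on an object; FORCE is the grip in N (left out, the last holds). Time passes only in rows, so rows that do not move let the fingers close. It gives the time, the measured TCP pose, the force, the opening and the grip force at its end, in the units of the state.
- sense(): the state, without advancing time (a new reading comes with each control period).
- snapshot(name): name is "side" or "top"; returns (picture, depth): 384x512x3 uint8, red, green, blue; 384x512 float32, m along the optical axis (not along the pixel's ray), 0 where there is no reading.
- camera_params(name): a dict with "mtx" (3x3 intrinsics, pixels), "extrinsics" (4x4, takes a point from camera to world coordinates). Camera axes: x right, y up, looking along -z (the intrinsics and any distortion apply to the point x, -y, -z); pixel columns grow to the right and rows downward; lengths in m; the calibration is good to about 2 mm. A picture is of the moment at which its call begins. camera_params takes no time and is no camera call.
- sign_off(): hands the job in; it is judged then, once.
The state is a dict: "t": time; "q": joint angles; "qd": joint speeds; "tau": joint torques, N m; "tcp_pos": TCP position; "tool_rot": TCP orientation; "force": force on the tool from outside, world axes, zero at the start; "ft_torque": the same for the moment, N m; "finger_gap": opening from 0.0 (shut) to 1.0 (fully open); "gripper_force": force on a finger pad.
Only numpy, scipy, OpenCV 4.12 (cv2) and the standard library are available. Lean on these libraries where they do the work, as an engineer would, in place of code of your own. Each camera call takes 0.05 s, during which the arm holds its last target. There are 200 camera calls.

### The job

Fit the drill bush that matches the sloping drilling jig: set it on the steel ring with its key resting on the rim to one side of the notch, then, pressing only lightly, turn it until it drops in, and let it go fully home. After that, swing the clip right over to its stop so that its nose covers the bush's flange. Leave the bush that does not match and the other loose things on the bench where they are.

Things in the scene. Friction and masses are not known exactly. Their poses are not given: they have to be found in the camera images.
- bush: Matching drill bush, plain steel, loose, about 0.25 kg, flange down on the bench. Flange 60 mm dia, 8 mm thick, with ONE key: a lug 10 mm wide, as thick as the flange, reaching 38 mm from the axis. On it a hexagon head to grip, 30 mm across flats, 8 to 34 mm above the underside. Origin: centre of the underside; z up the axis; x towards the key. Flats face +y and -y and every 60 degrees from there.
- other_bush: The bush that does not match: the same in all sizes, but with TWO keys, one to each side (along +x and -x), so it cannot enter the seat. Leave it where it lies. Same origin and axes as the other.
- seat: Keyed seat on the fixed jig: aluminium plate 122 x 190 mm tilted 25 degrees towards the robot's side; on it a dark steel ring, 96 mm outside, 62.5 mm inside, 8 mm high, one notch 13 mm wide out to 40.5 mm. Origin: ring centre on the plate (recess floor); z square out of the plate, x up the slope to the notch, y to the clip. Home, the bush's origin and axes match these; on the rim it is 8 mm up.
- clip (a joint): Swing clip, steel bar 14 mm wide, 10 to 15 mm above the plate, turning about clip_pivot square to the plate. 0 = open (49 mm nose along seat +x, tail along -x); 1.57 = closed at its stop (nose along seat -y, 2 mm above the flange; tail along +y). Closes clockwise seen looking onto the plate. Stays where left (friction 0.03 N m). Starts between 0 and 0.3.
- clip_knob (a point): Middle of the upright black handle pin on the clip's tail, 30 mm from the pivot: a pin 12 mm in diameter standing from 15 to 55 mm above the plate's face, parallel to seat z; this point is 36 mm above the face.
- clip_pivot (a point): Pivot of the clip, 72 mm from the seat's centre along seat y, at the underside of the bar, 10 mm above the plate's face; a screw head reaches 19 mm above the face.
- tape_roll: Loose bystander: roll of cream tape, 96 mm across, 25 mm high, at the back right. Origin: centre of its underside.
- combi_pliers: Loose bystander: red-handled pliers, 174 x 66 x 18 mm, lying at the front left. Origin: centre of its underside.
- tape_measure: Loose bystander: yellow tape measure, 73 x 83 x 35 mm, at the front right. Origin: centre of its underside.
Mind the look-alikes: they are no part of the job. What is shaped like the bush but turquoise is not meant.

How it is judged:
By the outcome, as a careful person would: the job done as asked, in the order asked, and still so for the second after the job is handed in, with the robot touching nothing.
It also fails if it takes over 58 s, if anything falls off the work surface, if the arm or the gripper's body presses on something with over 40 N, if the wrist force passes 120 N, or if a joint passes its speed limit or range.

## Working session

There is one attempt and no reset: what is moved stays moved. The work goes in short steps, Python scripts to look and compute and a shell command to move; the robot and the scene stay as the last step left them, time stands still between calls to the robot, and variables do not carry over. Pictures are saved under pics/ and viewed, at most 10 in all, crops included, and the job is handed in when it is done.

```bash
ls; mkdir -p pics; python3 - <<'E'
from station import *
import cv2,numpy as np
s=sense();print(s)
for n in("top","side"):
    p,d=snapshot(n);c=camera_params(n);np.savez(f"{n}0.npz",p=p,d=d,K=c["mtx"],E=c["extrinsics"]);print(c)
    cv2.imwrite(f"pics/{n}0.png",cv2.resize(p[:,:,::-1],(768,576)))
E
```

```text
pics
{'t': 0.0, 'q': array([-1.32249041e+00,  5.28459269e-01,  1.43387938e+00, -6.19026532e-06,
        1.18139407e+00, -1.78484254e-01]), 'qd': array([ 5.61096109e-04, -4.78588282e-05, -2.00112724e-04,  1.47823172e-03,
       -6.59615406e-04,  1.43415166e-03]), 'tau': array([ 1.51881586e-04, -4.42346227e+01, -1.78020483e+01, -1.82121362e-04,
        8.39654880e-03,  3.00779028e-06]), 'tcp_pos': array([ 0.25856245, -0.56816817,  0.20054521]), 'tool_rot': array([ 9.77316731e-01,  2.11780220e-01, -4.02084888e-05, -1.06927878e-03]), 'force': array([-0.08589009, -0.31997285, -0.3889125 ]), 'ft_torque': array([ 0.01929566, -0.02294976,  0.02839421]), 'gripper_force': 0.0, 'finger_gap': 0.9997507260989165}
{'mtx': array([[433.83051053,   0.        , 254.94380822],
       [  0.        , 433.83051053, 197.78314586],
       [  0.        ,   0.        ,   1.        ]]), 'extrinsics': array([[-8.99516341e-03,  9.95269789e-01, -9.67322851e-02,
         3.60008985e-01],
       [-9.99957845e-01, -9.13119873e-03, -9.63711376e-04,
        -6.84360997e-02],
       [-1.84243454e-03,  9.67195386e-02,  9.95309970e-01,
         1.26426377e+00],
       [ 0.00000000e+00,  0.00000000e+00,  0.00000000e+00,
         1.00000000e+00]])}
{'mtx': array([[492.0451601 ,   0.        , 259.77434794],
       [  0.        , 492.0451601 , 198.9244215 ],
       [  0.        ,   0.        ,   1.        ]]), 'extrinsics': array([[ 0.92175115,  0.25076627, -0.29578894,  0.08014903],
       [-0.38737072,  0.63055308, -0.67256727, -1.03380087],
       [ 0.01785345,  0.73451963,  0.67835254,  1.06710932],
       [ 0.        ,  0.        ,  0.        ,  1.        ]])}
```

View pics/top0.png

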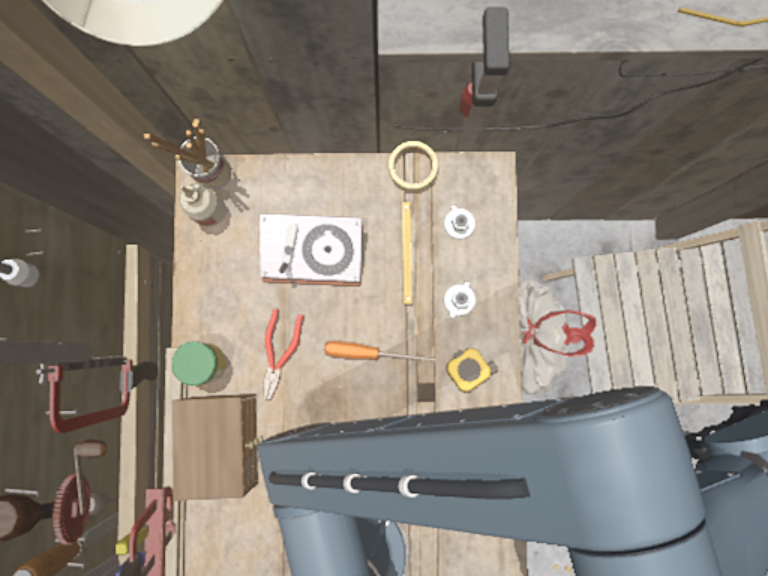

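View pics/side0.png

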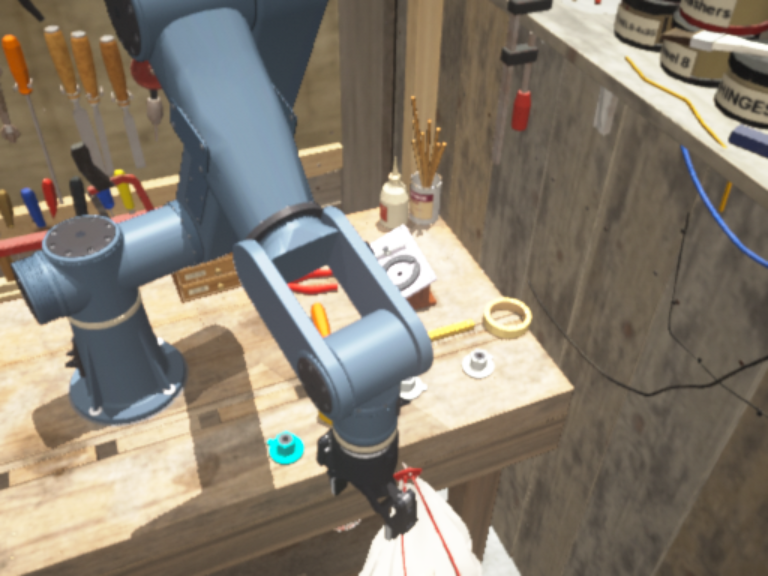

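The top view shows the jig at about (312,250), with the ring at (328,249) and the clip bar at (288,248). There are two steel bushes, at (460,222) and (460,298). The side view shows the turquoise look-alike at (286,447). I'll enlarge the two steel bushes and the jig to tell them apart.

```bash
python3 - <<'E'
import cv2,numpy as np
p=np.load("top0.npz")["p"][:,:,::-1]
a=cv2.resize(p[125:225,285:335],(300,600),interpolation=cv2.INTER_CUBIC)
b=cv2.resize(p[135:197,165:250],(500,365),interpolation=cv2.INTER_CUBIC)
o=np.zeros((600,800,3),np.uint8);o[:,:300]=a;o[:365,300:]=b
cv2.imwrite("pics/crop0.png",o)
E
```

```text
(no output)
```

View pics/crop0.png

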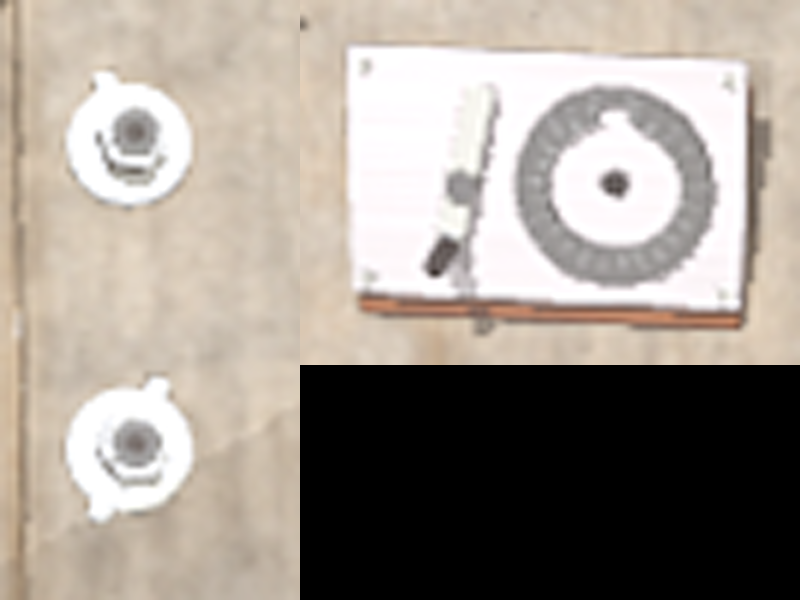

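Two candidates: the steel bush at crop (130,145), image px (307,149), has one key at (105,80). The one at crop (130,450), px (307,200), has two keys, at (157,385) and (103,515). The upper one, with one key, is the match, and the turquoise one is ignored. The notch is at crop (615,115), up the slope, and the clip's handle pin is at (440,255). Next I'll measure.

```bash
cat > h.py <<'E'
import cv2,numpy as np
from scipy.optimize import least_squares
from scipy.spatial.transform import Rotation as R
def load(f):
    z=np.load(f);return z["p"],z["d"],z["K"],z["E"]
def rays(uv,K,E):
    uv=np.atleast_2d(uv).astype(float)
    d=np.c_[(uv[:,0]-K[0,2])/K[0,0],-(uv[:,1]-K[1,2])/K[1,1],-np.ones(len(uv))]
    return E[:3,3],d@E[:3,:3].T     # depth along axis multiplies d
def onplane(uv,K,E,n,c):            # n.x=c
    o,d=rays(uv,K,E);return o+d*((c-o@n)/(d@n))[:,None]
def cloud(uv,D,K,E):
    o,d=rays(uv,K,E);uv=np.asarray(uv);return o+d*D[uv[:,1],uv[:,0]][:,None]
E
python3 - <<'E'
from h import *
p,D,K,E=load("top0.npz")
# bush
def bush(c,r=24):
    u0,v0=c;w=np.zeros(p.shape[:2],bool);w[v0-r:v0+r,u0-r:u0+r]=1
    hsv=cv2.cvtColor(p,cv2.COLOR_RGB2HSV)
    m=(w&(hsv[...,1]<25)&(hsv[...,2]>225)).astype(np.uint8)
    cs=max(cv2.findContours(m,0,2)[0],key=cv2.contourArea)[:,0]
    P=onplane(cs,K,E,np.array([0,0,1.]),.008)[:,:2]
    f=least_squares(lambda q:np.hypot(*(P-q[:2]).T)-q[2],[*P.mean(0),.03],loss="soft_l1",f_scale=.001).x
    rr=np.hypot(*(P-f[:2]).T);k=P[rr>.034]-f[:2]
    print("bush",f,len(P),"key",[(round(float(np.hypot(*x)),4),round(float(np.degrees(np.arctan2(x[1],x[0]))),1)) for x in k])
    uv=np.argwhere(m)[:,::-1];Z=cloud(uv,D,K,E);print(" z med",np.median(Z[:,2]),Z[:,2].max())
bush((307,149));bush((307,200))
# plate plane
g=np.argwhere(np.ones((40,62)))+[148,177]; uv=g[:,::-1]
X=cloud(uv,D,K,E);val=p[uv[:,1],uv[:,0]];ok=(val.min(1)>225)&(D[uv[:,1],uv[:,0]]>0);Y=X[ok]
for _ in range(8):
    c=Y.mean(0);n=np.linalg.svd(Y-c,full_matrices=False)[2][2];n*=np.sign(n[2]);r=(X[ok]-c)@n;Y=X[ok][abs(r)<.003]
print("plane n",n,"tilt",np.degrees(np.arccos(n[2])),len(Y),ok.sum(),"rms",r[abs(r)<.003].std())
xs=np.array([0,0,1])-n*n[2];xs/=np.linalg.norm(xs);ys=np.cross(n,xs);print("x",xs,"y",ys)
# ring
gray=p[uv[:,1],uv[:,0]].mean(1);rg=uv[(gray<190)&(uv[:,0]>201)&(uv[:,0]<240)]
Q=onplane(rg,K,E,n,n@c+.008);q2=np.c_[(Q-c)@xs,(Q-c)@ys]
m=np.zeros(p.shape[:2],np.uint8);m[rg[:,1],rg[:,0]]=1
cs=max(cv2.findContours(m,0,cv2.CHAIN_APPROX_NONE)[0],key=cv2.contourArea)[:,0]
Q=onplane(cs,K,E,n,n@c+.008);q2=np.c_[(Q-c)@xs,(Q-c)@ys]
f=least_squares(lambda q:np.hypot(*(q2-q[:2]).T)-q[2],[*q2.mean(0),.048],loss="soft_l1",f_scale=.001).x
O=c+xs*f[0]+ys*f[1];print("seat O",O,"r",f[2])
# notch: inner bright pixels on the ring-top plane
a=uv[(gray>215)];A=onplane(a,K,E,n,n@O);aa=np.c_[(A-O)@xs,(A-O)@ys];h=np.hypot(*aa.T);k=aa[(h>.0335)&(h<.043)&(aa[:,0]>0)];print("notch",np.degrees(np.arctan2(*k.mean(0)[::-1])),len(k))
# plate edges
M=np.zeros(p.shape[:2],np.uint8);M[165-25:200,165:250]=0
hsv=cv2.cvtColor(p,cv2.COLOR_RGB2HSV);M[138:195,168:246]=((hsv[138:195,168:246,1]<25)).astype(np.uint8)
cs=max(cv2.findContours(M,0,2)[0],key=cv2.contourArea)[:,0]
Q=onplane(cs,K,E,n,n@c);q2=(np.c_[(Q-O)@xs,(Q-O)@ys]*1000).astype(np.float32);print("plate rect",cv2.minAreaRect(q2))
dk=uv[(gray<130)&(uv[:,0]<200)];Z=cloud(dk,D,K,E);print("knob px",dk.mean(0),len(dk)); T=onplane(dk.mean(0),K,E,n,n@O+.055)[0]
print("knob top in seat",(T-O)@xs,(T-O)@ys)
np.savez("seat.npz",O=O,x=xs,y=ys,n=n)
E
```

```text
bush [ 0.62715587 -0.21868258  0.02922432] 33 key [(0.0378, 26.7), (0.0347, 13.6)]
 z med 0.008788828919315539 1.2642637719405554
bush [ 0.47607177 -0.21566032  0.0293966 ] 32 key [(0.0354, -20.3), (0.0357, 149.6), (0.037, 155.7), (0.0378, -28.7)]
 z med 0.009617979609153338 0.04036567588576445
plane n [-0.42325905  0.02361657  0.90570085] tilt 25.082157557938174 1138 1520 rms 0.0015430318246382644
x [ 0.90429428 -0.05045687  0.4239174 ] y [0.0557103  0.99844698 0.        ]
seat O [0.56913527 0.03478762 0.05449042] r 0.04733869052080852
notch 3.095083544473787 5
plate rect ((0.9269561767578125, 33.88617706298828), (124.56954956054688, 191.4677734375), 0.009250606410205364)
knob px [188.69565217 182.58695652] 46
knob top in seat -0.03591131643982411 0.07550737648996245
```

The matching bush is at about (0.627, -0.219), with its key heading about 21.5°. The seat pose is measured too, with the plate edges agreeing to 0.01°. The tool can't tilt on command, so I'll grip the hex with the pads along the horizontal axis, let the bush pivot flush on the ring, then fit it. Moving above the bush now.

```bash
cat >> h.py <<'E'
def plan(pos,head):   # units needed from the present pose (shift along current tool axes, then turn)
    from station import sense
    s=sense();T=R.from_quat(s["tool_rot"]).as_matrix();h=np.degrees(np.arctan2(T[1,0],T[0,0]))
    d=T.T@(np.array(pos)-s["tcp_pos"])/.025
    print("t",round(s["t"],2),"tcp",s["tcp_pos"].round(4),"head",round(h,2),"tilt",round(np.degrees(np.arccos(-T[2,2])),2),"F",s["force"].round(1),"M",s["ft_torque"].round(2),"gap",round(85.4*s["finger_gap"],1),"gf",round(s["gripper_force"],1))
    print("  units xyz",d.round(2),"turn",round((h-head)/6,2))
E
R1='[0.96,-0.331,0.16,0.024]'
python3 -m handwheel '[[[0.3,-0.1,0.1,0.024],[0.7,-0.25,0.16,0.024],[0.96,-0.331,0.16,0.024],[0.96,-0.331,0.16,0.024],[0.96,-0.331,0.16,0.024],[0.96,-0.331,0.16,0.024],[0.96,-0.331,0.16,0.024],[0.96,-0.331,0.16,0.024],[0.96,-0.331,0.16,0.024],[0.96,-0.331,0.16,0.024],[0.96,-0.331,0.16,0.024],[0.96,-0.331,0.16,0.024],[0.96,-0.331,0.16,0.024],[0.96,-0.331,0.16,0.024],[0.96,-0.331,0.16,0.024],[0.96,-0.331,0.16,0.024],[0.96,-0.331,0.16,0.024],[0.96,-0.331,0.16,0.024],[0.96,-0.331,0.16,0.024],[0.7,-0.25,0.1,0.024]]]' 60
python3 -c "
from h import *;plan([.627,-.2187,.015],21.5)"
```

```text
t: 2.6
tcp_pos: [0.6129, -0.247, 0.124]
tool_rot: [0.982, 0.188, -0.0, -0.0]
force: [-0.0, -0.6, 0.2]
finger_gap: 0.702
gripper_force: 0.0
t 2.6 tcp [ 0.6129 -0.247   0.124 ] head 21.65 tilt 0.07 F [-0.  -0.6  0.2] M [ 0.01 -0.    0.  ] gap 60.0 gf 0.0
  units xyz [ 0.94 -0.84  4.36] turn 0.03
```

```bash
python3 -m handwheel '[[[0.4,-0.4,0.8,0],[0.54,-0.44,0.9,0],[0,0,0.6,0],[0,0,0.3,0]]]' 60
python3 -c "
from h import *
p,D,K,E=load('top0.npz')
g=p[138:158,298:316].astype(float).mean(2);w=np.clip(170-g,0,None);v,u=np.mgrid[138:158,298:316]
w[12:]=0
c=[(w*u).sum()/w.sum(),(w*v).sum()/w.sum()];print(c,onplane(c,K,E,np.array([0,0,1.]),.034))
plan([.627,-.2187,.015],21.5)"
```

```text
t: 3.1
tcp_pos: [0.6258, -0.221, 0.0585]
tool_rot: [0.982, 0.187, -0.001, -0.0]
force: [-0.0, 0.1, 0.3]
finger_gap: 0.703
gripper_force: 0.0
[np.float64(306.72293504410584), np.float64(146.5477145148356)] [[ 0.62653727 -0.2177806   0.034     ]]
t 3.1 tcp [ 0.6258 -0.221   0.0585] head 21.59 tilt 0.09 F [-0.   0.1  0.3] M [-0.06 -0.01 -0.03] gap 60.1 gf 0.0
  units xyz [ 0.08 -0.07  1.74] turn 0.01
```

```bash
python3 -m handwheel '[[[0.08,-0.07,0.7,0],[0,0,0.7,0],[0,0,0.3,0],[0,0,0,0]]]' 60
python3 -m handwheel '[[[0,0,0,0],[0,0,0,0],[0,0,0,0],[0,0,0,0],[0,0,0,0]]]' 15 40
python3 -c "
from h import *
plan([.627,-.2187,.015],21.5)"
```

```text
t: 3.6
tcp_pos: [0.6271, -0.2188, 0.0161]
tool_rot: [0.982, 0.187, -0.001, -0.001]
force: [-0.3, 0.3, 0.2]
finger_gap: 0.704
gripper_force: 0.0
t: 4.22
tcp_pos: [0.6277, -0.2188, 0.0171]
tool_rot: [0.982, 0.187, 0.0, 0.0]
force: [-0.5, -0.3, 0.1]
finger_gap: 0.179
gripper_force: 0.0
t 4.22 tcp [ 0.6277 -0.2188  0.0171] head 21.58 tilt 0.01 F [-0.5 -0.3  0.1] M [ 0.03  0.02 -0.02] gap 15.3 gf 0.0
  units xyz [-0.03 -0.02  0.09] turn 0.01
```

```bash
python3 - <<'E'
from station import *
import cv2,numpy as np
o=[]
for n,(v,u,s) in {"top":(90,250,110),"side":(190,240,110)}.items():
    p,d=snapshot(n);c=camera_params(n);np.savez(f"{n}1.npz",p=p,d=d,K=c["mtx"],E=c["extrinsics"])
    o.append(cv2.resize(p[v:v+s,u:u+s,::-1],(400,400),interpolation=cv2.INTER_CUBIC))
cv2.imwrite("pics/g1.png",np.hstack(o))
E
```

```text
(no output)
```

View pics/g1.png

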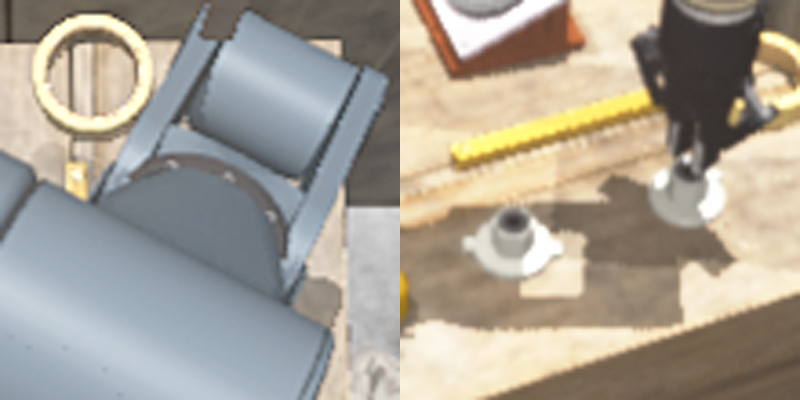

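The crop shows the bush upright and unmoved at (687,195), with the closed fingertips at about (690,165), behind or above its head. I'll check where it really is from the side camera.

```bash
python3 - <<'E'
from h import *
p,D,K,E=load("side1.npz")
n=np.array([0,0,1.])
print(onplane([[318.9,244.2],[270.8,257.4]],K,E,n,.008))
# where things should project
def proj(X):
    c=(np.array(X)-E[:3,3])@E[:3,:3];return (K[0,2]+K[0,0]*c[0]/-c[2],K[1,2]-K[1,1]*c[1]/-c[2])
for X in([.6277,-.2188,.017],[.6272,-.2187,.034],[.6272,-.2187,.008]):
    u,v=proj(X);print(X,"px",(round(u,1),round(v,1)),"crop",(round(400+(u-240)/.275),round((v-190)/.275)))
uv=np.array([[u,v] for v in range(228,258,1) for u in range(300,340)])
C=cloud(uv,D,K,E);m=(abs(C[:,2]-.034)<.004)&(np.hypot(C[:,0]-.627,C[:,1]+.218)<.06);print("z34 pts",m.sum(),C[m].mean(0))
m=(abs(C[:,2]-.008)<.003)&(np.hypot(C[:,0]-.627,C[:,1]+.218)<.06);print("z8",m.sum(),C[m].min(0),C[m].max(0))
E
```

```text
[[ 0.62619001 -0.22501081  0.008     ]
 [ 0.47686558 -0.2186839   0.008     ]]
[0.6277, -0.2188, 0.017] px (np.float64(318.7), np.float64(240.5)) crop (686, 184)
[0.6272, -0.2187, 0.034] px (np.float64(319.1), np.float64(236.5)) crop (688, 169)
[0.6272, -0.2187, 0.008] px (np.float64(318.2), np.float64(242.6)) crop (684, 191)
z34 pts 58 [ 0.6238281  -0.22067524  0.03389975]
z8 131 [ 0.57784002 -0.26926053  0.00503679] [ 0.67612324 -0.1587907   0.01086743]
```

```bash
python3 - <<'E'
import cv2,numpy as np
p=np.load("side1.npz")["p"][:,:,::-1]
cv2.imwrite("pics/g1b.png",cv2.resize(p[205:265,285:345],(600,600),interpolation=cv2.INTER_CUBIC))
E
```

```text
(no output)
```

View pics/g1b.png

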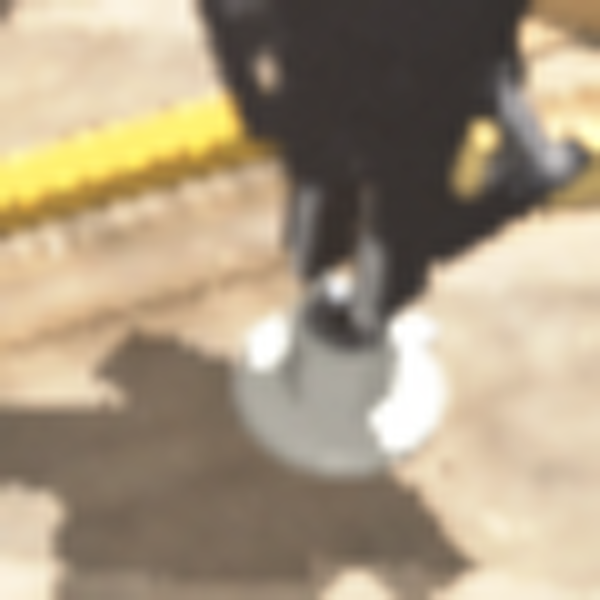

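```bash
python3 - <<'E'
from h import *
p,D,K,E=load("side1.npz")
np.set_printoptions(linewidth=200)
for v in range(225,247):
    uv=np.array([[u,v] for u in range(310,328)]);C=cloud(uv,D,K,E)
    print(v,(C[:,2]*1000).round().astype(int),p[v,310:328].mean(1).astype(int))
E
```

```text
225 [ -1  -1   2  70  70  81  82  82  73  75  70  99  99 103 104 103  97 100] [174 180 180 141 104 126 100  62  52  52  53  76  66  54  52  52  52  52]
226 [  1   2   0  68  77  71  77  75  71  70  62  88  98  96 100  98  98 100] [189 195 193 144 107 126  90  56  50  50  54  75  65  53  52  51  51  51]
227 [  0   0   5  65  69  74  72  71  70  65  59  87  96  95  95  94  98 105] [202 207 202 139 108 119  83  54  50  51  64  78  65  55  52  52  52  51]
228 [  1   0   0  58  64  68  69  61  63  61  58  85  86  96  94  89  99 100] [201 205 197 131 111 115  77  53  49  52  65  93  76  57  53  52  52  52]
229 [  2   1   0  57  66  61  63  63  55  56  80  82  84  86  82  82  85 100] [187 188 182 129 121 110  72  51  50  52  73 115 107  71  54  50  52  53]
230 [ 3  1  2  1 64 62 60 56 53 51 75 76 77 78 78 80 73 92] [178 175 170 145 138 104  64  51  53  64  93 130 131  86  56  51  53  54]
231 [-2  1 -2 -2 58 60 57 53 49 -1 69 75 75 71 77 76 74 67] [173 164 152 149 144 100  62  63  87 123 120 136 138  90  56  51  53  67]
232 [-10   1  -2  -1  53  53  51  52  -3   0  65  65  69  66  74  74  67
[... 1291 characters left out ...]
2 159 154 155 192 251 253 253]
242 [ 9  7  7 10 14 27 27 23 24 26 28 26 28 20 15 11  6 12] [175 178 165 140 135 157 165 167 166 166 164 157 153 158 203 251 254 253]
243 [ 6 14  4  9 15 19 18 19 19 25 24 23 16 10 10  7  9  6] [167 166 164 148 140 158 166 167 168 168 165 156 153 161 222 252 254 253]
244 [ 2  7  9  8 13 15 14 18 19 17 20 16 13 10  5  7  4 10] [168 167 165 159 147 158 166 167 167 167 164 155 154 178 239 253 254 254]
245 [10  5  9  9 12 10 13 10 16 14 18 14 12 11 10  8 11  8] [168 169 169 166 158 163 165 166 165 165 161 157 180 238 252 254 254 254]
246 [ 8  5 12 11  3  9  3  9 10 14 10 10  8  9  7 12  4  9] [163 170 170 169 168 167 166 166 166 165 160 170 235 252 254 254 254 253]
```

The depth data put the fingertips at about z = 43–45 mm, well above the 34 mm head, although the TCP reads 17 mm. So the grip closed above the head. I'll open to 45 mm and feel downward for the flange.

```bash
f(){ python3 -c "
from h import *
plan([.627,-.2187,.015],21.5)"; }
python3 -m handwheel '[[[0,0,0,0],[0,0,0,0],[0,0,0,0],[0,0,0,0]]]' 45 >/dev/null; f
python3 -m handwheel '[[[0,0,0.16,0],[0,0,0.16,0],[0,0,0,0]]]' >/dev/null; f
python3 - <<'E'
from station import *
import numpy as np
from h import *
p,d=snapshot("side");c=camera_params("side");np.savez("side2.npz",p=p,d=d,K=c["mtx"],E=c["extrinsics"])
uv=np.array([[u,v] for v in range(200,265) for u in range(285,350)]);C=cloud(uv,d,c["mtx"],c["extrinsics"])
g=p[uv[:,1],uv[:,0]].mean(1)
m=(g<100)&(C[:,2]>.012)&(d[uv[:,1],uv[:,0]]>0)
A=C[m];A=A[np.argsort(A[:,2])];print((A[:40:3]*1000).round())
E
```

```text
t 4.83 tcp [ 0.6277 -0.2188  0.017 ] head 21.58 tilt 0.0 F [-0.3 -0.5  0.3] M [ 0.01 -0.03 -0.05] gap 45.1 gf 0.0
  units xyz [-0.02 -0.01  0.08] turn 0.01
t 5.2 tcp [ 0.6273 -0.2186  0.0084] head 21.57 tilt 0.07 F [ 0.7 -0.3  0.9] M [ 0.   -0.02  0.02] gap 45.1 gf 0.0
  units xyz [-0.01 -0.   -0.27] turn 0.01
[[ 608.  -32.   14.]
 [ 759. -100.   16.]
 [ 631. -217.   32.]
 [ 631. -222.   34.]
 [ 618. -218.   35.]
 [ 627. -219.   36.]
 [ 625. -223.   37.]
 [ 626. -232.   38.]
 [ 623. -219.   39.]
 [ 621. -196.   45.]
 [ 618. -197.   47.]
 [ 624. -196.   49.]
 [ 609. -200.   49.]
 [ 617. -197.   52.]]
```

```bash
f(){ python3 -c "
from h import *
plan([.627,-.2187,.015],21.5)"|head -1; }
python3 -m handwheel '[[[0,0,0.16,0],[0,0,0.16,0],[0,0,0,0]]]' >/dev/null; f
python3 -m handwheel '[[[0,0,0.12,0],[0,0,0.12,0],[0,0,0,0]]]' >/dev/null; f
python3 - <<'E'
from station import *
import cv2,numpy as np
p,d=snapshot("side")
cv2.imwrite("pics/g2.png",cv2.resize(p[205:265,285:345,::-1],(500,500),interpolation=cv2.INTER_CUBIC))
E
```

```text
t 5.62 tcp [ 6.273e-01 -2.187e-01  5.000e-04] head 21.57 tilt 0.06 F [-0.3  0.8  0.8] M [ 0.01  0.05 -0.03] gap 45.1 gf 0.0
t 6.0 tcp [ 0.6274 -0.2187 -0.0053] head 21.57 tilt 0.04 F [ 0.5  0.7 -0.8] M [ 0.01  0.03 -0.06] gap 45.0 gf 0.0
```

View pics/g2.png

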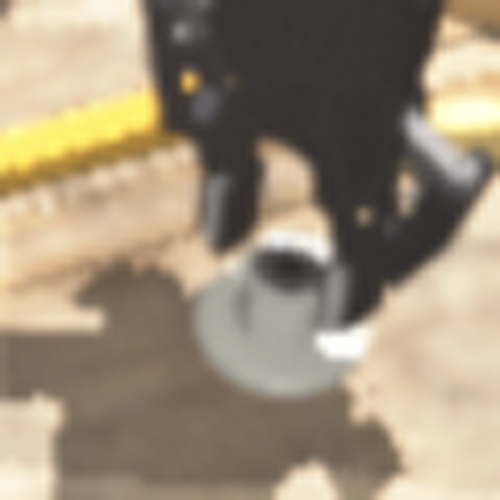

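The near fingertip (360,325) is now beside the head. There is no contact with the TCP reading -5 mm, so the reading sits about 25 mm beyond the real tips. I'll go down a little more and close.

```bash
f(){ python3 -c "
from h import *
plan([.627,-.2187,.015],21.5)"|head -1; }
python3 -m handwheel '[[[0,0,0.16,0],[0,0,0.16,0],[0,0,0,0]]]' >/dev/null; f
python3 -m handwheel '[[[0,0,0,0],[0,0,0,0],[0,0,0,0],[0,0,0,0]]]' 20 25 >/dev/null; f
python3 - <<'E'
from station import *
import cv2,numpy as np
from h import *
p,d=snapshot("side");c=camera_params("side");np.savez("side3.npz",p=p,d=d,K=c["mtx"],E=c["extrinsics"])
cv2.imwrite("pics/g3.png",cv2.resize(p[205:265,285:345,::-1],(500,500),interpolation=cv2.INTER_CUBIC))
np.set_printoptions(linewidth=200)
for v in range(236,248):
    uv=np.array([[u,v] for u in range(310,330)]);C=cloud(uv,d,c["mtx"],c["extrinsics"])
    print(v,(C[:,2]*1000).round().astype(int),p[v,310:330].mean(1).astype(int))
E
```

```text
t 6.42 tcp [ 0.6273 -0.2187 -0.0135] head 21.57 tilt 0.06 F [0.3 0.4 0.3] M [-0.05  0.02  0.  ] gap 45.0 gf 0.0
t 6.92 tcp [ 0.6278 -0.2188 -0.0129] head 21.57 tilt 0.01 F [0.4 0.3 0.4] M [ 0.03 -0.01  0.01] gap 29.6 gf 25.6
236 [ 3 29 33 30 33 33 34 36 37 37 38 34 57 61 61 68 61 68 77 78] [189 153 117  98 137 115  84  68  58  49  51  64  68  59  52  51  52  52  50  50]
237 [ 0 30 28 24 36 35 34 34 34 35 36 51 52 59 59 63 59 70 73 71] [211 174 113  99 134 120  89  72  58  49  48  59 100  86  61  52  51  52  51  50]
238 [   9   10   22   21   31   32   37   38   35   35   36   46   47   49   50   52 1067   46   70   68] [200 163 107 102 127 137 112  85  72  65  63  73 121 122  80  53  52  52  51  51]
239 [12  5  9 23 27 38 34 31 36 35 35 45 50 46 43 48 48 46 63 65] [173 156 127 117 127 146 143 125 102  86  82  85 128 136  90  56  52  52  54  61]
240 [11 11  9 15 23 32 32 36 34 31 38 42 39 42 44 47 46 42 36  2] [164 164 150 133 130 149 159 156 144 135 129 108 130 130  85  56  51  54  77 126]
241 [10  8  6 16 25 24 27 29 30 29 33 36 39 39 38 42 37 35  1  0] [165 166 158 138 132 153 163 
[... 240 characters left out ...]
7 31 32 33 34 30  8  8 -1] [167 167 164 150 139 158 167 168 169 165 137 132 138 106  68  71 132 225 240 226]
244 [ 8  8 10  5 14 12 17 19 17 16 23 26 26 23 29 28  7 10  8 -1] [168 169 167 160 148 158 167 168 168 164 140 139 141 109  83 148 237 252 251 234]
245 [ 6  7  8  8  9 11 12 11  9 11 15 20 22 20  6  8  6  6  7  1] [167 170 169 167 159 164 167 166 168 165 154 147 145 137 124 183 251 254 252 230]
246 [12 11 12 12 12  7  6  9  8 11 12 12  8  6 10  9 13  9  2 -6] [163 171 171 170 168 167 167 167 166 166 163 156 157 159 155 187 251 253 247 217]
247 [12  9  4 11 10  8  3  9  8  6  6 11 11 10  8  6  4  8  0  2] [155 168 173 172 170 169 168 167 167 167 164 163 165 166 166 187 250 250 230 205]
```

The grip is good: 29.6 mm gap and 25 N, with tips at about 18 mm. I'll use reported TCP z = -12.9 mm, with the bush underside at 0, as the reference. Next: lift, and work out the targets for levelling it on the ring.

```bash
cat >> h.py <<'E'
Z=np.load("seat.npz");O,xs,ys,ns=Z["O"],Z["x"],Z["y"],Z["n"]
H0=np.degrees(np.arctan2(xs[1],xs[0]))
BX,HP,ZT=-.001,.026,-.0129   # bush origin along tool x, pivot height on the bush, bush underside in tool z when upright
def tool_for(a,b,c,phi=0):    # tcp for bush origin at seat (a,b,c), bush tilted with the plate, turned phi about world z
    Rz=R.from_euler("z",phi,degrees=True).as_matrix()
    P=O+a*xs+b*ys+c*ns+HP*(Rz@ns)
    tx=R.from_euler("z",H0+phi,degrees=True).as_matrix()[:,0]
    return P-BX*tx+np.array([0,0,ZT-HP]),H0+phi
E
python3 -m handwheel '[[[0,0,-0.3,0],[0,0,-0.8,0],[0,0,-1,0],[0,0,-1,0],[0,0,-1,0],[0,0,-1,0],[0,0,-0.9,0],[0,0,-0.4,0],[0,0,0,0]]]' - 40
python3 -c "
from h import *
p,h=tool_for(0,-.022,.008);print(p,h);plan(p,h)"
```

```text
t: 8.1
tcp_pos: [0.628, -0.219, 0.1482]
tool_rot: [0.982, 0.187, 0.001, 0.001]
force: [-0.6, -0.9, -3.5]
finger_gap: 0.344
gripper_force: 40.0
[0.55451729 0.01356904 0.04638425] -3.1936184261663554
t 8.1 tcp [ 0.628  -0.219   0.1482] head 21.58 tilt 0.11 F [-0.6 -0.9 -3.5] M [0.02 0.04 0.01] gap 29.3 gf 40.0
  units xyz [ 0.68 -9.74  4.06] turn 4.13
```

```bash
python3 -m handwheel '[[[0.03,-0.4,0,0],[0.07,-0.9,0,0],[0.07,-1,0,0],[0.07,-1,0,0],[0.07,-1,0,0],[0.07,-1,0,0],[0.07,-1,0,0],[0.07,-1,0,0],[0.07,-1,0,0],[0.06,-0.9,0,0],[0.03,-0.54,0.2,0],[0,0,0.5,0.63],[0,0,0.7,0.9],[0,0,0.7,1],[0,0,0.5,1],[0,0,0.3,0.6],[0,0,0,0]]]' >/dev/null
python3 - <<'E'
from h import *
from station import *
p,h=tool_for(0,-.022,.008);plan(p,h)
o=[]
for n,(v,u,s) in {"side":(130,210,100),"top":(120,170,100)}.items():
    p,d=snapshot(n);c=camera_params(n);np.savez(f"{n}4.npz",p=p,d=d,K=c["mtx"],E=c["extrinsics"])
    o.append(cv2.resize(p[v:v+s,u:u+s,::-1],(400,400),interpolation=cv2.INTER_CUBIC))
cv2.imwrite("pics/g4.png",np.hstack(o))
E
```

```text
t 10.22 tcp [0.5536 0.0139 0.0736] head -3.18 tilt 0.08 F [-0.4  0.3 -2.6] M [-0.01  0.01 -0.03] gap 29.0 gf 39.9
  units xyz [0.04 0.01 1.09] turn 0.0
```

View pics/g4.png

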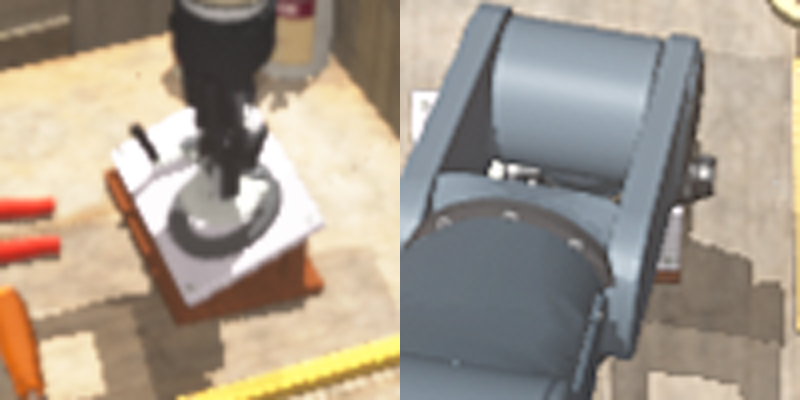

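The side crop shows the bush held over the ring, at (215,190) with the ring around (215,215), and clear of the clip pin at (145,140). I'll reduce the grip to 20 N and press slowly so the bush pivots flush.

```bash
f(){ python3 -c "
from h import *
p,h=tool_for(0,-.022,.008);plan(p,h)"; }
python3 -m handwheel '[[[0.04,0,0.2,0],[0,0,0.2,0],[0,0,0,0]]]' - 20 >/dev/null; f
for i in 1 2; do :; done
python3 -m handwheel '[[[0,0,0.1,0],[0,0,0.1,0]]]' >/dev/null; f
python3 -m handwheel '[[[0,0,0.1,0],[0,0,0.1,0]]]' >/dev/null; f
```

```text
t 10.7 tcp [0.5545 0.0139 0.0641] head -3.2 tilt 0.06 F [ 0.3 -1.3 -2. ] M [ 0.01 -0.02 -0.03] gap 29.4 gf 40.0
  units xyz [0.   0.01 0.71] turn -0.0
t 10.95 tcp [0.5549 0.0137 0.0596] head -3.2 tilt 0.01 F [-3.1  0.4  4.8] M [-0.14  0.26  0.02] gap 29.0 gf 40.8
  units xyz [-0.02  0.01  0.53] turn -0.0
t 11.2 tcp [0.5531 0.0131 0.0557] head -3.17 tilt 0.21 F [-7.3 -3.  11. ] M [-0.65  0.93 -0.17] gap 28.9 gf 38.3
  units xyz [ 0.06 -0.02  0.37] turn 0.0
```

Contact came exactly where predicted, but the grip is still at 40 N. I'll set it explicitly and go on.

```bash
f(){ python3 -c "
from h import *
p,h=tool_for(0,-.022,.008);plan(p,h)"; }
python3 -m handwheel '[[[0,0,0,0],[0,0,0,0]]]' 20 20 >/dev/null; f
python3 -m handwheel '[[[0,0,0.1,0],[0,0,0,0]]]' >/dev/null; f
python3 -m handwheel '[[[0,0,0.1,0],[0,0,0,0]]]' >/dev/null; f
```

```text
t 11.45 tcp [0.5529 0.0131 0.0556] head -3.19 tilt 0.22 F [-6.5 -3.6  9.1] M [-0.62  0.79 -0.1 ] gap 28.8 gf 38.0
  units xyz [ 0.06 -0.02  0.37] turn 0.0
t 11.7 tcp [0.5518 0.0131 0.053 ] head -3.18 tilt 0.34 F [-8.8 -3.9  9.7] M [-0.68  1.   -0.18] gap 29.1 gf 38.6
  units xyz [ 0.11 -0.02  0.26] turn 0.0
t 11.95 tcp [0.5509 0.0132 0.0503] head -3.18 tilt 0.45 F [-10.   -4.5   9.9] M [-0.7   1.12 -0.15] gap 29.1 gf 39.0
  units xyz [ 0.15 -0.02  0.15] turn 0.0
```

```bash
f(){ python3 -c "
from h import *
p,h=tool_for(0,-.022,.008);plan(p,h)"; }
python3 -m handwheel '[[[0,0,0.1,0],[0,0,0,0]]]' >/dev/null; f
python3 -m handwheel '[[[0,0,0.1,0],[0,0,0,0]]]' >/dev/null; f
```

```text
t 12.2 tcp [0.5501 0.0133 0.0476] head -3.17 tilt 0.53 F [-10.   -3.5  10. ] M [-0.73  1.31 -0.16] gap 28.9 gf 39.4
  units xyz [ 0.18 -0.02  0.05] turn 0.0
t 12.45 tcp [0.5496 0.0133 0.0449] head -3.18 tilt 0.6 F [-11.3  -4.7   9.2] M [-0.74  1.37 -0.14] gap 29.4 gf 39.6
  units xyz [ 0.2  -0.02 -0.06] turn 0.0
```

```bash
python3 - <<'E'
from h import *
from station import *
p,d=snapshot("side");c=camera_params("side");np.savez("side5.npz",p=p,d=d,K=c["mtx"],E=c["extrinsics"])
cv2.imwrite("pics/g5.png",cv2.resize(p[150:210,230:290,::-1],(560,560),interpolation=cv2.INTER_CUBIC))
E
```

```text
(no output)
```

View pics/g5.png

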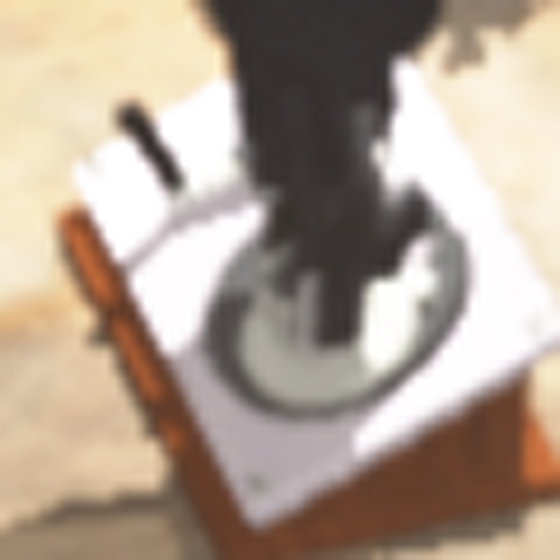

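The flange now lies tilted over the near rim, at (300,370). I'll check how flush it is from depth.

```bash
cat >> h.py <<'E'
def flange(f,b0,a0=0.):
    p,D,K,E=load(f);uv=np.argwhere(D>0)[:,::-1];C=cloud(uv,D,K,E)-O
    s=np.c_[C@xs,C@ys,C@ns];r=np.hypot(s[:,0]-a0,s[:,1]-b0)
    g=p[uv[:,1],uv[:,0]].mean(1)
    m=(r<.029)&(r>.019)&(abs(s[:,2]-.016)<.014)&(g>120);q=s[m]
    for _ in range(5):
        A=np.c_[np.ones(len(q)),q[:,0]-a0,q[:,1]-b0];k=np.linalg.lstsq(A,q[:,2],rcond=None)[0];e=q[:,2]-A@k
        q=q[abs(e)<2.5*e.std()]
    print("flange top: n",len(q),"height mm",(k[0]*1000).round(1),"slope deg a,b",np.degrees(k[1:]).round(1),"rms",(e.std()*1000).round(1),"range a",(q[:,0].min()*1000).round(),(q[:,0].max()*1000).round(),"b",(q[:,1].min()*1000).round(),(q[:,1].max()*1000).round())
    w=(abs(s[:,1])<.13)&(abs(s[:,0])<.06)&(abs(s[:,2])<.004)&(g>200);print(" plate height",np.median(s[w,2])*1000)
    w=(abs(np.hypot(s[:,0],s[:,1])-.042)<.003)&(abs(s[:,2]-.008)<.005)&(g<150);print(" ring top",np.median(s[w,2])*1000,w.sum())
E
python3 -c "
from h import *
flange('side5.npz',-.022);flange('side5.npz',-.022,-.005)"
```

```text
flange top: n 85 height mm 16.6 slope deg a,b [-13.4   6.1] rms 4.6 range a -29.0 28.0 b -50.0 -12.0
 plate height -0.5614420210917034
 ring top 6.695819720808691 46
flange top: n 87 height mm 17.9 slope deg a,b [-10.3   3.7] rms 4.0 range a -33.0 24.0 b -50.0 -1.0
 plate height -0.5614420210917034
 ring top 6.695819720808691 46
```

```bash
f(){ python3 -c "
from h import *
p,h=tool_for(0,-.022,.008);plan(p,h)"; }
python3 -m handwheel '[[[0,0,0.1,0],[0,0,0,0]]]' >/dev/null; f
python3 -m handwheel '[[[0,0,0.1,0],[0,0,0,0]]]' >/dev/null; f
python3 - <<'E'
from h import *
from station import *
for i in (6,7,8):
    p,d=snapshot("side");c=camera_params("side");np.savez(f"side{i}.npz",p=p,d=d,K=c["mtx"],E=c["extrinsics"]);flange(f"side{i}.npz",-.022,-.005)
E
```

```text
t 12.75 tcp [0.5492 0.0134 0.0422] head -3.18 tilt 0.65 F [-10.8  -5.2   8.7] M [-0.74  1.42 -0.14] gap 28.9 gf 39.9
  units xyz [ 0.21 -0.02 -0.17] turn 0.0
t 13.0 tcp [0.549  0.0135 0.0404] head -3.18 tilt 0.66 F [-11.3  -4.2  12.8] M [-0.7   1.67 -0.19] gap 28.9 gf 40.6
  units xyz [ 0.22 -0.01 -0.24] turn 0.0
flange top: n 70 height mm 14.8 slope deg a,b [-1.9 -0. ] rms 2.6 range a -33.0 24.0 b -50.0 -5.0
 plate height -0.49063119671692873
 ring top 7.82703373673169 42
flange top: n 82 height mm 14.1 slope deg a,b [-2.7  0.4] rms 3.2 range a -33.0 24.0 b -51.0 -5.0
 plate height -0.627027084807947
 ring top 6.800086173175762 40
flange top: n 81 height mm 14.0 slope deg a,b [-4.9  0.8] rms 4.0 range a -33.0 24.0 b -50.0 -9.0
 plate height -0.1793206428297137
 ring top 7.169785191072499 40
```

```bash
f(){ python3 -c "
from h import *
p,h=tool_for(0,-.022,.008);plan(p,h)"; }
python3 -m handwheel '[[[0,0,0.1,0],[0,0,0,0]]]' >/dev/null; f
python3 -m handwheel '[[[0,0,0.06,0],[0,0,0,0]]]' >/dev/null; f
python3 - <<'E'
from h import *
from station import *
for i in (6,7,8):
    p,d=snapshot("side");c=camera_params("side");np.savez(f"side{i}.npz",p=p,d=d,K=c["mtx"],E=c["extrinsics"]);flange(f"side{i}.npz",-.022,-.005)
E
```

```text
t 13.4 tcp [0.549  0.0135 0.0403] head -3.17 tilt 0.62 F [-15.5  -3.9  29.8] M [-0.67  2.31 -0.24] gap 29.0 gf 42.7
  units xyz [ 0.22 -0.01 -0.25] turn 0.0
t 13.65 tcp [0.5491 0.0135 0.0402] head -3.17 tilt 0.59 F [-18.7  -1.4  40.3] M [-0.68  2.77 -0.27] gap 29.2 gf 43.9
  units xyz [ 0.21 -0.01 -0.25] turn 0.0
flange top: n 82 height mm 15.2 slope deg a,b [-1.1  3.1] rms 3.2 range a -33.0 24.0 b -50.0 -4.0
 plate height -0.592046204069142
 ring top 6.6326297809790535 44
flange top: n 78 height mm 15.0 slope deg a,b [-3.9  3.1] rms 3.4 range a -33.0 24.0 b -51.0 -4.0
 plate height -0.21389525615307864
 ring top 6.863838653303276 41
flange top: n 85 height mm 14.1 slope deg a,b [-4.   1.5] rms 3.9 range a -33.0 24.0 b -51.0 -3.0
 plate height -0.4867643575416255
 ring top 7.602967860890519 40
```

It is flush: a hard stop at z = 0.0403, with slope about 0 within noise. I'll firm up the grip, lift square, and work out the offset start pose with the key 16° to one side.

```bash
cat >> h.py <<'E'
def Rt(h): return R.from_euler("z",h,degrees=True).as_matrix()@np.diag([1.,-1,-1])
TC=np.array([.5491,.0135,.0402]);OT=Rt(H0).T@(O-.0065*xs+((TC-O)@ys)*ys+.008*ns-TC)
OT[1]=0
def tf(a,b,c,phi):
    return O+a*xs+b*ys+c*ns-Rt(H0+phi)@OT,H0+phi
def where():   # bush origin in seat frame from the arm
    from station import sense
    s=sense();M=R.from_quat(s["tool_rot"]).as_matrix();d=s["tcp_pos"]+M@OT-O;h=np.degrees(np.arctan2(M[1,0],M[0,0]))
    print("  bush a,b,c mm",(np.array([d@xs,d@ys,d@ns])*1000).round(1),"phi",round(h-H0,1),"F seat",np.array([s["force"]@xs,s["force"]@ys,s["force"]@ns]).round(1))
E
python3 -m handwheel '[[[0,0,0,0],[0,0,0,0]]]' 15 70 >/dev/null
python3 -m handwheel '[[[0,0,-0.2,0],[0,0,-0.4,0],[0,0,-0.6,0],[0,0,-0.4,0],[0,0,0,0]]]' >/dev/null
python3 -c "
from h import *
print(OT)
p,h=tf(0,0,.018,16);plan(p,h);where()"
```

```text
[ 0.00953982  0.         -0.01878056]
t 14.68 tcp [0.556  0.0137 0.0765] head -3.2 tilt 0.14 F [ 0.3  0.2 -3.9] M [-0.01  0.02 -0.01] gap 28.4 gf 69.2
  units xyz [-0.2  -0.77  0.98] turn -2.67
  bush a,b,c mm [ 15.1 -21.8  38. ] phi -0.0 F seat [-1.4  0.2 -3.7]
```

```bash
python3 -m handwheel '[[[-0.1,-0.4,0,0],[-0.1,-0.37,0,0],[0,0,0.2,-0.8],[0,0,0.2,-1],[0,0,0.2,-0.87],[0,0,0,0]]]' >/dev/null
python3 - <<'E'
from h import *
from station import *
p,h=tf(0,0,.014,16);plan(p,h);where()
o=[]
p,d=snapshot("side");c=camera_params("side");np.savez("side9.npz",p=p,d=d,K=c["mtx"],E=c["extrinsics"])
E
```

```text
t 15.43 tcp [0.5502 0.0341 0.0598] head 12.8 tilt 0.12 F [-0.2 -0.  -3.7] M [-0.02  0.04 -0.06] gap 28.3 gf 69.3
  units xyz [0.14 0.08 0.45] turn -0.0
  bush a,b,c mm [ 1.4  0.9 25.9] phi 16.0 F seat [-1.7 -0.  -3.3]
```

```bash
python3 - <<'E'
from h import *
p,D,K,E=load("side9.npz");f=9;v0,u0=145,225
im=cv2.resize(p[v0:v0+64,u0:u0+70,::-1],None,fx=f,fy=f,interpolation=cv2.INTER_CUBIC)
def draw(X,col):
    c=(X-E[:3,3])@E[:3,:3];q=np.c_[(K[0,2]+K[0,0]*c[:,0]/-c[:,2]-u0+.5)*f,(K[1,2]-K[1,1]*c[:,1]/-c[:,2]-v0+.5)*f]
    cv2.polylines(im,[q.round().astype(np.int32)],True,col,1)
t=np.linspace(0,2*np.pi,90)
for r in(.03125,.048): draw(O+.008*ns+r*(np.outer(np.cos(t),xs)+np.outer(np.sin(t),ys)),(0,0,255))
from station import sense
s=sense();M=R.from_quat(s["tool_rot"]).as_matrix();o=s["tcp_pos"]+M@OT
Rz=R.from_euler("z",16,degrees=True).as_matrix();X,Y,N=Rz@xs,Rz@ys,Rz@ns
for c in(0,.008):
    a=np.where(abs(t-0)<0,0,.03);draw(o+c*N+.03*(np.outer(np.cos(t),X)+np.outer(np.sin(t),Y)),(0,255,0))
    draw(o+c*N+np.array([[.03,-.005],[.038,-.005],[.038,.005],[.03,.005]])@np.array([X,Y]),(0,255,0))
cv2.imwrite("pics/g9.png",im)
E
```

```text
(no output)
```

View pics/g9.png

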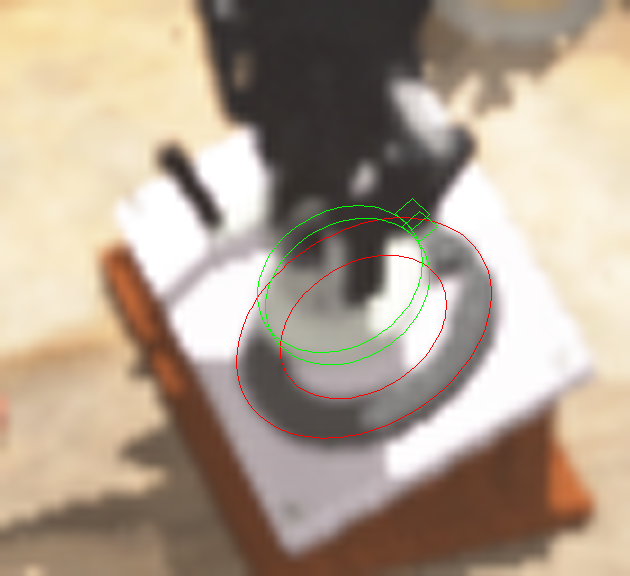

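The overlay shows the predicted flange (green) matching the bush, and the key lying left of the notch (450,250). The ring sits 5–8 px lower right than predicted, roughly 1–1.5 mm towards -y. I'll aim in between and lower until the key touches the rim.

```bash
f(){ python3 -c "
from h import *
p,h=tf(0,-.001,.008,16);plan(p,h);where()"; }
python3 -m handwheel '[[[0.1,0.06,0.2,0],[0.07,0.06,0.2,0],[0,0,0,0]]]' >/dev/null; f
python3 -m handwheel '[[[0,0,0.1,0],[0,0,0.06,0],[0,0,0,0]]]' >/dev/null; f
```

```text
t 15.85 tcp [0.5558 0.0312 0.05  ] head 12.78 tilt 0.04 F [ 0.   0.3 -3.5] M [0.   0.02 0.04] gap 28.7 gf 69.3
  units xyz [ 0.03 -0.02  0.28] turn -0.0
  bush a,b,c mm [ 2.5 -1.7 14.6] phi 16.0 F seat [-1.5  0.3 -3.2]
t 16.23 tcp [0.5557 0.0313 0.0464] head 12.81 tilt 0.01 F [ 0.3  0.7 -3.2] M [-0.03  0.04  0.  ] gap 28.4 gf 69.3
  units xyz [ 0.03 -0.01  0.14] turn 0.0
  bush a,b,c mm [ 0.9 -1.6 11.4] phi 16.0 F seat [-1.1  0.7 -3. ]
```

```bash
f(){ python3 -c "
from h import *
p,h=tf(0,-.001,.008,16);plan(p,h);where()"; }
python3 -m handwheel '[[[0.03,-0.01,0.06,0],[0,0,0,0]]]' >/dev/null; f
python3 -m handwheel '[[[0,0,0.06,0],[0,0,0,0]]]' >/dev/null; f
python3 -m handwheel '[[[0,0,0.06,0],[0,0,0,0]]]' >/dev/null; f
```

```text
t 16.48 tcp [0.5563 0.032  0.0454] head 12.81 tilt 0.03 F [-1.8  1.5  1.4] M [ 0.06  0.3  -0.01] gap 28.1 gf 69.8
  units xyz [0.   0.01 0.1 ] turn 0.0
  bush a,b,c mm [ 0.9 -0.9 10.2] phi 16.0 F seat [-1.1  1.4  2. ]
t 16.73 tcp [0.5564 0.032  0.045 ] head 12.82 tilt 0.02 F [-3.5  1.2 10.1] M [-0.01  0.62 -0.12] gap 28.4 gf 70.9
  units xyz [-0.    0.01  0.08] turn 0.0
  bush a,b,c mm [ 0.9 -0.8  9.9] phi 16.0 F seat [ 1.   1.  10.6]
t 16.98 tcp [0.5574 0.0328 0.0436] head 12.76 tilt 0.18 F [ 0.9  5.4 -0.6] M [ 0.92 -0.06 -0.03] gap 28.9 gf 69.6
  units xyz [-0.05  0.03  0.02] turn -0.01
  bush a,b,c mm [ 1.1 -0.   8.2] phi 16.0 F seat [ 0.3  5.4 -0.8]
```

The flange slipped inside the ring's bore. A touch more, until the key bears on the rim.

```bash
f(){ python3 -c "
from h import *
p,h=tf(0,0,.008,16);plan(p,h);where()"; }
python3 -m handwheel '[[[0,-0.03,0.05,0],[0,0,0,0]]]' >/dev/null; f
python3 -m handwheel '[[[0,0,0.05,0],[0,0,0,0]]]' >/dev/null; f
```

```text
t 17.23 tcp [0.5579 0.0329 0.042 ] head 12.79 tilt 0.21 F [-0.9  3.1 10.1] M [ 0.76 -0.08  0.04] gap 28.6 gf 70.8
  units xyz [-0.06 -0.01 -0.04] turn -0.0
  bush a,b,c mm [0.8 0.1 6.6] phi 16.0 F seat [3.3 3.1 9.6]
t 17.48 tcp [0.5579 0.0329 0.0416] head 12.79 tilt 0.24 F [-3.6  3.6 15.1] M [ 0.8  -0.01 -0.01] gap 28.5 gf 71.5
  units xyz [-0.06 -0.01 -0.05] turn -0.0
  bush a,b,c mm [0.7 0.1 6.2] phi 16.0 F seat [ 3.   3.4 15.2]
```

The key is on the rim, with the bush about 6.5–7 mm up and 10–15 N of press. I'll ease the pressure and turn towards the notch in small steps.

```bash
f(){ python3 -c "
from h import *
p,h=tf(0,0,.0,0);plan(p,h);where()"|sed -n '1p;3p'; }
python3 -m handwheel '[[[0,-0.013,-0.02,0.33],[0,-0.013,0,0.33],[0,0,0,0]]]' >/dev/null; f
python3 -m handwheel '[[[0,-0.013,0,0.33],[0,-0.013,0,0.33],[0,0,0,0]]]' >/dev/null; f
python3 -m handwheel '[[[0,-0.013,0,0.33],[0,-0.013,0,0.33],[0,0,0,0]]]' >/dev/null; f
```

```text
t 17.85 tcp [0.5572 0.0344 0.0416] head 8.87 tilt 0.19 F [-2.7  6.6 12.1] M [ 1.19 -0.09  0.22] gap 28.7 gf 71.1
  bush a,b,c mm [0.2 0.9 6.5] phi 12.1 F seat [ 2.3  6.4 12.2]
t 18.23 tcp [0.5572 0.035  0.0415] head 4.91 tilt 0.19 F [-2.1  5.9 11.5] M [ 1.1  -0.07  0.14] gap 28.1 gf 71.0
  bush a,b,c mm [0.2 0.8 6.4] phi 8.1 F seat [ 2.7  5.7 11.5]
t 18.6 tcp [0.5586 0.0349 0.0406] head 0.88 tilt 0.3 F [2.6 5.  3.4] M [ 0.92 -0.47  0.02] gap 28.5 gf 70.2
  bush a,b,c mm [1.1 0.2 4.9] phi 4.1 F seat [3.6 5.1 2.1]
```

It's beginning to drop at 4°. I'll finish the turn while easing down.

```bash
f(){ python3 -c "
from h import *
p,h=tf(0,0,.0,0);plan(p,h);where()"|sed -n '1p;3p'; }
python3 -m handwheel '[[[0,-0.04,0,0.33],[0,-0.03,0,0.2],[0,0,0,0]]]' >/dev/null; f
python3 -m handwheel '[[[0,-0.01,0.06,0.15],[0,0,0,0]]]' >/dev/null; f
python3 -m handwheel '[[[0,0,0.06,0],[0,0,0,0]]]' >/dev/null; f
```

```text
t 18.98 tcp [0.5587 0.0355 0.0401] head -2.28 tilt 0.29 F [ 5.   1.6 -1. ] M [ 0.38 -0.89  0.06] gap 28.5 gf 69.6
  bush a,b,c mm [1.  0.3 4.4] phi 0.9 F seat [ 4.   1.8 -3. ]
t 19.23 tcp [0.5591 0.0359 0.0389] head -3.2 tilt 0.34 F [4.9 3.2 0.9] M [ 0.45 -0.81  0.09] gap 28.5 gf 69.9
  bush a,b,c mm [0.8 0.5 3.2] phi -0.0 F seat [ 4.7  3.5 -1.2]
t 19.48 tcp [0.5595 0.036  0.0378] head -3.21 tilt 0.39 F [5.4 3.6 3.1] M [ 0.56 -0.89  0.06] gap 28.1 gf 70.1
  bush a,b,c mm [0.7 0.7 2. ] phi -0.0 F seat [6.  3.8 0.7]
```

It has dropped in. I'll follow it home along the plate normal.

```bash
f(){ python3 -c "
from h import *
p,h=tf(0,0,.0,0);plan(p,h);where()"|sed -n '1p;3p'; }
python3 -m handwheel '[[[0.06,-0.02,0.06,0],[0,0,0,0]]]' >/dev/null; f
python3 -m handwheel '[[[0.04,-0.02,0.06,0],[0,0,0,0]]]' >/dev/null; f
python3 -m handwheel '[[[0.03,0,0.06,0],[0,0,0,0]]]' >/dev/null; f
```

```text
t 19.73 tcp [0.5601 0.0362 0.0362] head -3.17 tilt 0.28 F [4.5 2.3 5.1] M [ 0.33 -0.82  0.02] gap 28.1 gf 70.4
  bush a,b,c mm [0.6 1.  0.3] phi 0.0 F seat [6.1 2.5 2.8]
t 19.98 tcp [0.5602 0.0362 0.0361] head -3.14 tilt 0.21 F [ 1.5 -0.2 15.7] M [ 0.05 -0.18  0.02] gap 28.5 gf 71.8
  bush a,b,c mm [0.6 1.  0.2] phi 0.1 F seat [ 8.1 -0.1 13.6]
t 20.23 tcp [0.5602 0.0362 0.0361] head -3.13 tilt 0.16 F [-2.5 -1.1 27.4] M [0.09 0.4  0.  ] gap 28.0 gf 73.2
  bush a,b,c mm [0.6 1.  0.1] phi 0.1 F seat [ 9.4 -1.3 25.9]
```

It is home: c ≈ 0.1 mm and the force is rising. Relax, release, rise, and check by depth.

```bash
python3 -m handwheel '[[[-0.03,0,-0.08,0],[0,0,0,0]]]' >/dev/null
python3 -m handwheel '[[[0,0,0,0],[0,0,0,0],[0,0,0,0],[0,0,-0.2,0],[0,0,-0.6,0],[0,0,-1,0],[0,0,-1,0],[0,0,-1,0],[0,0,-0.8,0]]]' 48 20
python3 - <<'E'
from h import *
from station import *
for i in (10,11):
    p,d=snapshot("side");c=camera_params("side");np.savez(f"side{i}.npz",p=p,d=d,K=c["mtx"],E=c["extrinsics"]);flange(f"side{i}.npz",0)
# knob (dark) points on tail
p,D,K,E=load("side11.npz");uv=np.argwhere(D>0)[:,::-1];C=cloud(uv,D,K,E)-O;s=np.c_[C@xs,C@ys,C@ns]
m=(p[uv[:,1],uv[:,0]].mean(1)<90)&(abs(s[:,0]+.03)<.025)&(abs(s[:,1]-.08)<.03)&(s[:,2]>.015)&(s[:,2]<.06)
q=s[m];print(m.sum(),np.median(q,0)*1000,[(np.median(q[(q[:,2]>a)&(q[:,2]<a+.012)],0)*1000).round() for a in(.02,.03,.04)])
pv=O+.072*ys+.010*ns
for th in(0,.1,.2,.3): print(th,((-.03*np.cos(th))*1000).round(1),(72+30*np.sin(th)).round(1))
E
```

```text
t: 21.6
tcp_pos: [0.5591, 0.0372, 0.1518]
tool_rot: [1.0, -0.027, 0.001, 0.0]
force: [0.3, -0.4, -0.8]
finger_gap: 0.563
gripper_force: 0.0
flange top: n 77 height mm 7.7 slope deg a,b [-1.9  2.5] rms 2.0 range a -28.0 28.0 b -29.0 19.0
 plate height -0.5669102722986393
 ring top 7.186862874224157 77
flange top: n 78 height mm 7.1 slope deg a,b [ 0.2 -0.9] rms 2.1 range a -28.0 29.0 b -28.0 22.0
 plate height -0.3512511467765344
 ring top 7.32012064375391 70
12 [-28.00695898  74.24777324  39.39092155] [array([-27.,  74.,  27.]), array([-28.,  74.,  38.]), array([-28.,  75.,  41.])]
0 -30.0 72.0
0.1 -29.9 75.0
0.2 -29.4 78.0
0.3 -28.7 80.9
```

The depth confirms it: the flange top is level at 7–8 mm, so the bush is home. Next is the clip. I'll grip the tilted handle pin between the pads, which lie along seat y, and carry it round its arc.

```bash
python3 -m handwheel '[[[0,-0.4,0,0],[-0.4,-0.9,0,0],[-0.5,-0.5,0,0],[0,0,0,0]]]' 40 20 >/dev/null
python3 - <<'E'
from h import *
Q=O-.0294*xs+.077*ys+.040*ns;zt=(O-.0294*xs+.026*ns)[2]-.027
plan([Q[0],Q[1],zt],H0)
E
```

```text
t 22.2 tcp [0.5367 0.0846 0.1487] head -3.02 tilt 0.17 F [-0.4  0.2 -0.8] M [ 0.02 -0.03  0.04] gap 40.1 gf 0.0
  units xyz [-0.32 -1.17  4.41] turn 0.03
```

```bash
f(){ python3 - <<'E'
from h import *
Q=O-.0294*xs+.077*ys+.040*ns;zt=(O-.0294*xs+.026*ns)[2]-.027
plan([Q[0],Q[1],zt],H0)
E
}
python3 -m handwheel '[[[-0.16,-0.6,0,0.03],[-0.16,-0.57,0.3,0],[0,0,0.8,0],[0,0,0.8,0],[0,0,0.7,0],[0,0,0.4,0],[0,0,0,0]]]' >/dev/null; f
python3 -m handwheel '[[[0,0,0.4,0],[0,0,0.4,0],[0,0,0.3,0],[0,0,0.2,0],[0,0,0,0]]]' >/dev/null; f
python3 - <<'E'
from h import *
from station import *
p,d=snapshot("side");c=camera_params("side");np.savez("side12.npz",p=p,d=d,K=c["mtx"],E=c["extrinsics"])
cv2.imwrite("pics/g12.png",cv2.resize(p[130:200,215:285,::-1],(560,560),interpolation=cv2.INTER_CUBIC))
E
```

```text
t 23.07 tcp [0.5318 0.1133 0.0737] head -3.32 tilt 0.1 F [-0.4 -0.   0.1] M [-0.    0.01  0.02] gap 40.0 gf 0.0
  units xyz [-0.07 -0.03  1.4 ] turn -0.02
t 23.7 tcp [0.5321 0.113  0.0415] head -3.33 tilt 0.05 F [-0.4 -0.3  0.1] M [-0.01 -0.05  0.  ] gap 40.2 gf 0.0
  units xyz [-0.09 -0.04  0.12] turn -0.02
```

View pics/g12.png

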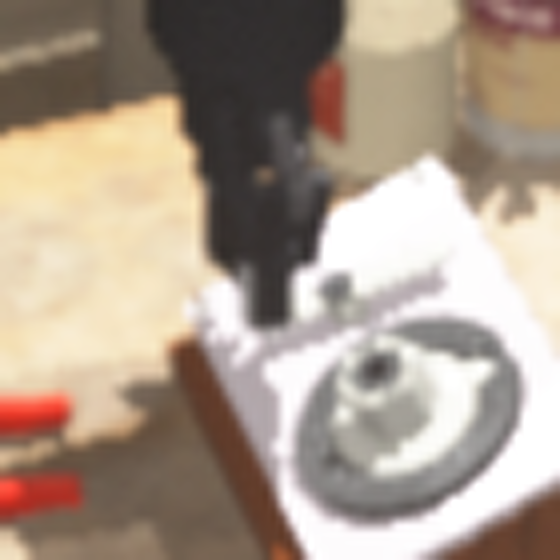

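The picture shows the bush home with its key in the notch at (485,370), and the fingers round the pin at (270,300). Closing.

```bash
python3 -m handwheel '[[[-0.08,-0.04,0.1,0],[0,0,0,0],[0,0,0,0],[0,0,0,0],[0,0,0,0]]]' 4 20 >/dev/null
python3 - <<'E'
from h import *
from station import sense
plan([0,0,0],H0);s=sense();t=s["tcp_pos"]-O;b=t@ys;print("pin b",b,"th",np.arcsin((b-.072)/.03))
E
```

```text
t 24.38 tcp [0.5296 0.1145 0.0394] head -3.33 tilt 0.09 F [-2.3  2.4 -0.9] M [0.43 0.36 0.08] gap 10.9 gf 21.6
  units xyz [-20.88   5.8    1.61] turn -0.02
pin b 0.07736319045895838 th 0.1797392349565928
```

```bash
python3 -c "
import numpy as np
th=np.r_[np.linspace(.18,1.57,12)];a=-30*np.cos(th);b=30*np.sin(th)
for da,db in zip(np.diff(a),np.diff(b)): print([round(da*.906/25,2),round(-db/25,2),round(-da*.423/25,2),0])"
```

```text
[np.float64(0.03), np.float64(-0.15), np.float64(-0.02), 0]
[np.float64(0.05), np.float64(-0.14), np.float64(-0.02), 0]
[np.float64(0.07), np.float64(-0.13), np.float64(-0.03), 0]
[np.float64(0.08), np.float64(-0.12), np.float64(-0.04), 0]
[np.float64(0.09), np.float64(-0.11), np.float64(-0.04), 0]
[np.float64(0.11), np.float64(-0.1), np.float64(-0.05), 0]
[np.float64(0.12), np.float64(-0.08), np.float64(-0.05), 0]
[np.float64(0.12), np.float64(-0.06), np.float64(-0.06), 0]
[np.float64(0.13), np.float64(-0.05), np.float64(-0.06), 0]
[np.float64(0.13), np.float64(-0.03), np.float64(-0.06), 0]
[np.float64(0.14), np.float64(-0.01), np.float64(-0.06), 0]
```

```bash
f(){ python3 - <<'E'
from h import *
from station import sense
plan([0,0,0],H0);s=sense();t=s["tcp_pos"]+[0,0,.04]-O;print("b",t@ys,"a",t@xs,"h",t@ns)
E
}
f
python3 -m handwheel '[[[0.03,-0.15,-0.02,0],[0.05,-0.14,-0.02,0],[0.07,-0.13,-0.03,0],[0.08,-0.12,-0.04,0],[0.09,-0.11,-0.04,0],[0,0,0,0]]]' >/dev/null; f
python3 -m handwheel '[[[0.11,-0.1,-0.05,0],[0.12,-0.08,-0.05,0],[0.12,-0.06,-0.06,0],[0,0,0,0]]]' >/dev/null; f
python3 -m handwheel '[[[0.13,-0.05,-0.06,0],[0.13,-0.03,-0.06,0],[0.14,-0.01,-0.06,0],[0,0,0,0]]]' >/dev/null; f
```

```text
t 24.38 tcp [0.5296 0.1145 0.0394] head -3.33 tilt 0.09 F [-2.3  2.4 -0.9] M [0.43 0.36 0.08] gap 10.9 gf 21.6
  units xyz [-20.88   5.8    1.61] turn -0.02
b 0.07736319045895838 a -0.02919519096748721 h 0.04115102532867362
t 25.12 tcp [0.5361 0.1293 0.0423] head -3.33 tilt 0.42 F [-5.1 -1.2 -1.3] M [-0.16  0.78 -0.1 ] gap 11.1 gf 21.3
  units xyz [-21.09   6.4    1.85] turn -0.02
b 0.09247585972086927 a -0.022879817659928737 h 0.04137195121040811
t 25.62 tcp [0.545  0.1353 0.0462] head -3.36 tilt 0.43 F [-4.5  0.9 -1.6] M [ 0.13  0.81 -0.09] gap 11.0 gf 20.7
  units xyz [-21.43   6.68   2.01] turn -0.03
b 0.0989998056374511 a -0.013473208767093525 h 0.041347160640717605
t 26.12 tcp [0.5552 0.1384 0.0509] head -3.41 tilt 0.41 F [-6.   4.2 -1.1] M [ 0.91  0.88 -0.1 ] gap 11.1 gf 20.3
  units xyz [-21.82   6.85   2.18] turn -0.04
b 0.10267596512045504 a -0.0023979390269619435 h 0.04132895546073338
```

```bash
f(){ python3 - <<'E'
from h import *
from station import sense
plan([0,0,0],H0);s=sense();t=s["tcp_pos"]+[0,0,.04]-O;print("b",t@ys,"a",t@xs,"h",t@ns)
E
}
python3 -m handwheel '[[[0.12,0.03,-0.05,0],[0,0,0,0]]]' >/dev/null; f
python3 -m handwheel '[[[0.12,0.02,-0.05,0],[0,0,0,0]]]' >/dev/null; f
python3 -m handwheel '[[[0.12,0,-0.05,0],[0,0,0,0]]]' >/dev/null; f
```

```text
t 26.38 tcp [0.5584 0.1387 0.0524] head -3.45 tilt 0.41 F [-5.4  9.1  0.1] M [ 1.48  0.82 -0.06] gap 11.0 gf 20.2
  units xyz [-21.95   6.89   2.21] turn -0.04
b 0.10315602397908495 a 0.0011521899310767277 h 0.04131658464240665
t 26.62 tcp [0.5622 0.1387 0.0541] head -3.46 tilt 0.37 F [-4.1 10.2  1.9] M [ 1.75  0.74 -0.09] gap 11.0 gf 20.2
  units xyz [-22.1    6.91   2.23] turn -0.05
b 0.10337158980475991 a 0.0052416493431790955 h 0.04126386492887486
t 26.88 tcp [0.5624 0.1387 0.0543] head -3.45 tilt 0.63 F [-7.  10.7 -0.8] M [ 1.81  1.13 -0.16] gap 11.1 gf 20.1
  units xyz [-22.1    6.9    2.37] turn -0.04
b 0.10333469426741547 a 0.005568892695947926 h 0.04136425258782265
```

It has stopped advancing, which suggests the stop. One firmer push, then release, rise and measure the clip by depth.

```bash
python3 -m handwheel '[[[0.1,0.05,-0.05,0],[0,0,0,0]]]' >/dev/null
python3 -c "
from h import *
plan([0,0,0],H0)"
python3 -m handwheel '[[[-0.1,0,0,0],[-0.08,0,0,0],[0,0,0,0],[0,0,0,0]]]' 40 20 >/dev/null
python3 -m handwheel '[[[0,0,-0.3,0],[0,0,-0.7,0],[0,0,-1,0],[0,0,-1,0],[0,0,-1,0],[-0.6,0,-0.5,0],[-0.8,0,0,0],[-0.8,0,0,0],[-0.8,0,0,0],[-0.8,0,0,0],[-0.8,0,0,0],[-0.4,0,0,0],[0,0,0,0]]]' >/dev/null
python3 - <<'E'
from h import *
from station import *
Q=[];G=[]
for n in("side","top"):
    p,d=snapshot(n);c=camera_params(n);np.savez(f"{n}13.npz",p=p,d=d,K=c["mtx"],E=c["extrinsics"])
    uv=np.argwhere(d>0)[:,::-1];C=cloud(uv,d,c["mtx"],c["extrinsics"])-O;s=np.c_[C@xs,C@ys,C@ns]*1000;g=p[uv[:,1],uv[:,0]].mean(1)
    m=(g<90)&(abs(s[:,0])<20)&(abs(s[:,1]-100)<25)&(s[:,2]>25)&(s[:,2]<58);print(n,"pin",m.sum(),np.median(s[m],0).round(1) if m.any() else "")
    m=(s[:,2]>11.5)&(s[:,2]<19)&(s[:,1]>20)&(s[:,1]<62)&(abs(s[:,0])<30);print(" bar pts",m.sum(),np.median(s[m],0).round(1),[(int(b),np.median(s[m&(abs(s[:,1]-b)<4),0]).round(1),int((m&(abs(s[:,1]-b)<4)).sum())) for b in(26,34,42,50,58)])
    np.savez(f"q_{n}.npz",s=s,g=g)
flange("side13.npz",0)
plan([0,0,0],H0)
E
```

```text
t 27.12 tcp [0.5623 0.1386 0.0545] head -3.49 tilt 0.94 F [-9.2 14.9 -4.7] M [ 2.48  1.39 -0.05] gap 10.6 gf 19.8
  units xyz [-22.08   6.92   2.48] turn -0.05
side pin 18 [ 1.5 98.9 41.8]
 bar pts 17 [ 2.4 46.9 14.9] [(26, np.float64(nan), 0), (34, np.float64(10.2), 1), (42, np.float64(4.2), 6), (50, np.float64(-1.5), 6), (58, np.float64(1.0), 3)]
top pin 14 [  3.3 100.7  51.6]
 bar pts 63 [ 1.7 41.8 14.4] [(26, np.float64(1.9), 10), (34, np.float64(0.5), 14), (42, np.float64(1.9), 14), (50, np.float64(1.4), 12), (58, np.float64(1.7), 13)]
flange top: n 71 height mm 7.1 slope deg a,b [-0.3 -0.7] rms 2.2 range a -28.0 28.0 b -28.0 20.0
 plate height -0.4708729155282912
 ring top 6.976059372138601 35
t 29.35 tcp [0.4414 0.1415 0.1696] head -3.33 tilt 0.09 F [ 0.1  0.1 -0.5] M [ 0.01 -0.02  0.02] gap 39.9 gf 0.0
  units xyz [-17.31   6.68   6.76] turn -0.02
  return _methods._mean(a, axis=axis, dtype=dtype,
  ret = ret.dtype.type(ret / rcount)
```

The bar runs straight along seat y, with constant a across b = 26–58 mm, so the clip is closed with its nose over the flange. The bush is home and the gripper is clear. Handing in.

```bash
python3 -c "
from station import *
print(sign_off())"
```

```text
the job is handed in; nothing more can be done
None
```

The one-key bush is fully home in the seat, the clip is swung over to its stop with its nose over the flange, and the job was handed in at about 29 s, with no result returned.

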